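# Load the glued watch into the curing drawer and close it

### The arm

A 7-joint arm with a two-finger parallel gripper is mounted at the origin on the work surface. World frame = base frame: x ahead of the robot, y to its left, z up, the work surface at z = 0. Lengths are in mm, angles in rad, forces in N, time in s.
With the tool pointing down it reaches from about 350 to 900 mm from the base axis. Payload 19.9 kg.
Tool frame: the origin (TCP) lies between the finger pads; the fingertips stand 17 mm ahead of it and the grasp point (between the pads) lies 2 mm behind it; z points along the fingers, y is the line along which they close (so a half turn about z gives the same grasp; the last joint's range is limited). The gripper opens to 85 mm and grips with 20 to 120 N. Pads are 22 mm wide; open, the fingers measure 114 mm over their backs; the gripper's body (76 mm by 85 mm) begins 54 mm behind the grasp point. The pads swing forward as they close: fully open they stand 13 mm farther back than shut.
Start: joints at [-1.216, 0.417, -0.01, 1.614, 0.005, 1.111, -0.053], TCP at [240.954, 576.666, 248.26] pointing down, gripper open.
Joint ranges: [-2.81, 2.81], [-0.39, 2.02], [-1.27, 1.25], [0.06, 2.57], [-1.19, 4.33], [0.19, 2], [-2.82, 2.82]. Speed limits (rad/s): [1.89, 1.89, 2.39, 2.39, 3.01, 3.01, 3.01].

### API

Orientations are given as [roll, pitch, yaw] about the fixed x, y, z axes, in that order (R = Rz(yaw) Ry(pitch) Rx(roll)).
In Python, from station import r, snapshot, job, boxes_of gives the robot as it stands. The module is installed in compiled form; this text tells all that it offers.
- The arm moves only by the tool arm_command, never from a script. Its argument "deltas" is a list of rows, each an object of numbers: "fingers": the closure, from 0 (fully open) to 1 (shut); "tx", "ty", "tz": the shift along the tool's x, y, z in mm; "twist": the turn about the tool's z in degrees. A call has 1 to 10 rows; each row is the pose to reach, as a shift and turn from the pose commanded when the call began, along the tool's axes at that moment; what a row does not reach only later rows make up. A row lasts 1/12 s, in which the tool goes at most 41.7 mm and 7.16 degrees, less where a joint would pass 70% of its speed; a pose out of reach is approached as far as the arm can. A call with a gripper value outside its range is refused whole. The fingers move at their own pace and stop on an object; the grip force is fixed at half the most. Time passes only in rows, so rows that repeat a pose let the fingers close. It gives the time, the measured TCP pose, the force, the opening and the grip force at its end, in the units of the state.
- r.get_obs(): the state, without advancing time (a new reading comes with each control period).
- snapshot(name): name is "scene" or "top" or "wrist"; returns a dict with "img" (420x560x3 uint8, red, green, blue), "fov_y" (degrees; the focal length in pixels is half the picture's height over the tangent of half this angle, whatever the lens; pixels are square), "cx", "cy" (the principal point, pixels), "cam_to_world" (4x4, takes a point from camera to world coordinates). Camera axes: x right, y down, z forward; pixel columns grow to the right and rows downward; lengths in mm; the calibration is good to about 2 mm. The wrist camera is an equidistant fisheye: a pixel r from the principal point sees the ray r / f radians off the axis. A picture is of the moment at which its call begins. There is no depth.
- job.job_done(): hands the job in; it is judged then, once.
Trained networks look in the newest picture that a camera, given by its name, has taken for a name from the list of things; names that differ only in an ending like _2 or _b are one class to them, and where a whole thing is asked for, a point or a joint stands for the part that bears it (a point fixed in the world has none). Each returns a list of dicts, best first, with "conf" (0 to 1); they miss things now and then, are a little off and sometimes report something else, mostly with a low value. They report only what shows in the picture. A call takes as long as a camera call. They do not tell look-alikes from the thing itself.
- boxes_of(camera, thing): "uv" ([column, row] in pixels, amid what is visible of it).
The state is a dict: "clock": time; "qpos": joint angles; "joint_vel": joint speeds; "joint_efforts": joint torques, N m; "tool_pos": TCP position; "tool_rot": TCP orientation; "ft_force": force on the tool from outside, world axes, zero at the start; "moment": the same for the moment, N m; "width": opening from 0.0 (shut) to 1.0 (fully open); "grasp_force": force on a finger pad.
Only numpy, scipy, OpenCV 4.12 (cv2) and the standard library are available. Lean on these libraries where they do the work, as an engineer would, in place of code of your own. Each camera call takes 0.05 s, during which the arm holds its last target. There are 200 camera calls.

### The job

The orange watch has just had its new glass glued on: lay it flat, glass up, in the open drawer of the UV curing unit, setting it down rather than dropping it. Then push the drawer fully shut with the watch inside.

Things in the scene. Friction and masses are not known exactly. Their poses are not given: they have to be found in the camera images.
- watch: the orange watch: a round strapless smartwatch body, an orange disc 46 mm in diameter and 14 mm thick, with a black glass 30 mm wide on top and a tiny steel crown stub on its rim at its +x. 40 to 85 g. It lies glass up on a thin (3 mm) dark green repair mat, to the robot's right, beside an aluminium-coloured and a blue watch of the same size, whose centres are at least 95 mm from its own. Origin: centre of its underside; z up through the glass.
- drawer (a joint): opening of the drawer of the UV curing unit, in m: 0 = shut, 0.15 = fully out. It starts 0.12 to 0.14 open. A plain slide without spring or latch: about 1.5 N of friction and slight damping, it stays where it is left. The unit is a white box 205 mm deep, 200 mm wide, 75 mm high with a violet window on top, fixed to the table at the robot's left, its drawer facing more or less to the robot.
- drawer_handle (a point): middle of the steel bar handle of that drawer; moves with the drawer. The bar is 11 mm thick, 100 mm long, level, along this point's y, its centre 35 mm in front of the blue drawer front (194 mm wide, 48 mm high, 15 mm thick, top edge 62 mm above the table) and 42 mm above the table. Axes: +x is level and points into the unit, the way the drawer closes; z up.
- tray (a point): point on the top of the drawer's inner floor (22 mm above the table), 55 mm behind the inside face of the drawer's front wall and midway between its side walls: a good place for the watch, in the open while the drawer is out. Moves with the drawer, same axes as the handle. The aluminium drawer is 158 mm wide and 175 mm long inside, its walls 6 mm thick and rising 31 mm above the inner floor; at the start 114 to 134 mm of that length stand out in front of the 75 mm high unit.
Things that resemble listed ones, but are neither listed nor needed, are in the scene too. Of the things like the watch, leave any that is purple or red; of the rest the smaller one is meant.

How it is judged (in metres and radians):
On the way:
1. the orange watch lies flat, glass up, on the drawer's floor, let go (x of watch in the frame of tray between -0.055 and 0.12 m and y of watch in the frame of tray between -0.079 and 0.079 m and z of watch in the frame of tray between -0.008 and 0.008 m and angle between watch's own z axis and vertical below 0.17 rad and contact force between the fingers and watch below 0.1 N and linear speed of watch below 0.03 m/s), for 0.2 s.
At the end, for the whole second after the job is handed in: The drawer is shut to within 10 mm and still, and the orange watch lies at rest inside it: on the drawer's floor (within 8 mm in height), anywhere between its walls, glass up within 10 degrees (x of watch in the frame of tray between -0.055 and 0.12 m and y of watch in the frame of tray between -0.079 and 0.079 m and z of watch in the frame of tray between -0.008 and 0.008 m and angle between watch's own z axis and vertical below 0.17 rad and contact force between the fingers and watch below 0.1 N and value of joint drawer below 0.01 m and linear speed of watch below 0.02 m/s and velocity of joint drawer below 0.01 m/s); the robot touches nothing.
It fails at once if the orange watch is dropped or thrown: it moves faster than 0.9 m/s (a fall of about 40 mm) with no finger on it (linear speed of watch above 0.9 m/s and contact force between the fingers and watch below 0.05 N).
It also fails if it takes over 54 s, if anything falls off the work surface, if the arm or the gripper's body presses on something with over 40 N, if the wrist force passes 120 N, or if a joint passes its speed limit or range.

## Working session

There is one attempt and no reset: what is moved stays moved. The work goes in short steps, Python scripts to look and compute and a tool call to move; the robot and the scene stay as the last step left them, time stands still between calls to the robot, and variables do not carry over. Pictures are saved under pics/ and viewed, at most 13 in all, crops included, and the job is handed in when it is done.

Besides the shell and the picture viewer there is one more tool, called as name(argument=value, ...), one argument or row to a line, values as JSON. arm_command: Moves the arm, as the interface text tells. Its arguments: {"type":"object","properties":{"deltas":{"type":"array","items":{"type":"object","properties":{"fingers":{"type":"number"},"tx":{"type":"number"},"ty":{"type":"number"},"tz":{"type":"number"},"twist":{"type":"number"}}}}},"required":["deltas"]}

```bash
mkdir -p pics
cat > h.py <<'E'
import numpy as np, cv2
from station import r, snapshot, job, boxes_of
def ray(s,u,v):
    H=s["img"].shape[0]; f=H/2/np.tan(np.radians(s["fov_y"]/2)); return f
def toworld(s,uv,z,fish=False):
    f=ray(s,0,0); d=np.array([uv[0]-s["cx"],uv[1]-s["cy"]],float)
    if fish:
        rr=np.hypot(*d); th=rr/f; c=np.array([*(d/max(rr,1e-9)*np.sin(th)),np.cos(th)])
    else: c=np.array([d[0]/f,d[1]/f,1])
    M=np.array(s["cam_to_world"]); w=M[:3,:3]@c; o=M[:3,3]
    return o+w*(z-o[2])/w[2]
def save(s,n): cv2.imwrite("pics/"+n,s["img"][:,:,::-1])
E
python3 - <<'E'
from h import *
s=snapshot("top"); save(s,"top1.png")
w=snapshot("scene"); save(w,"scene1.png")
print(np.round(s["cam_to_world"],2),s["fov_y"],s["cx"],s["cy"])
for n,z in(("watch",17),("drawer_handle",42),("tray",22),("drawer",40)):
    for b in boxes_of("top",n): print(n,b,toworld(s,b["uv"],z).round(0))
    print("scene",[ (b["conf"],b["uv"]) for b in boxes_of("scene",n)])
o=r.get_obs(); print(o)
E
```

```text
[[-2.0000e-02 -9.9000e-01  1.3000e-01  4.5008e+02]
 [-1.0000e+00  2.0000e-02  0.0000e+00  9.2100e+00]
 [-0.0000e+00 -1.3000e-01 -9.9000e-01  8.8960e+02]
 [ 0.0000e+00  0.0000e+00  0.0000e+00  1.0000e+00]] 54.858439664388214 279.7802717712162 206.97928149450954
watch {'uv': [304.7, 299.4], 'conf': 0.82} [367. -38.  17.]
watch {'uv': [248.7, 299.7], 'conf': 0.76} [369.  80.  17.]
watch {'uv': [346.2, 240.4], 'conf': 0.63} [ 489. -132.   17.]
watch {'uv': [366.9, 306.0], 'conf': 0.59} [ 351. -169.   17.]
scene [(0.78, [325.6, 182.0]), (0.78, [362.4, 202.8]), (0.73, [254.7, 183.5]), (0.73, [287.5, 153.0])]
drawer_handle {'uv': [235.6, 205.1], 'conf': 0.58} [568. 103.  42.]
scene [(0.9, [310.8, 228.3])]
tray {'uv': [232.4, 205.8], 'conf': 0.69} [570. 112.  22.]
scene [(0.79, [309.7, 228.3])]
drawer {'uv': [236.7, 209.0], 'conf': 0.77} [560. 101.  40.]
scene [(0.86, [315.3, 229.4])]
{'clock': 0.5, 'qpos': array([-1.21648727,  0.41741985, -0.01031354,  1.61364522,  0.00470685,
        1.11066579, -0.05299988]), 'joint_vel': array([ 0.00159283, -0.00017177, -0.00028165, -0.00079028, -0.00010228,
        0.00059545, -0.00035254]), 'joint_efforts': array([ 1.40647189e-04, -8.63676810e+01,  6.78498801e-01, -4.34969115e+01,
        1.92924100e-02,  2.66877090e-03,  6.91179321e-05]), 'tool_pos': array([240.95126776, 576.65295067, 248.22860272]), 'tool_rot': array([-3.14148055e+00,  4.19860761e-05,  2.74580242e+00]), 'ft_force': array([ 0.6390212 , -0.35654119, -0.63161407]), 'moment': array([ 0.02054561, -0.0198149 , -0.03775054]), 'grasp_force': 0.0, 'width': 1.000145414606939}
```

View pics/top1.png

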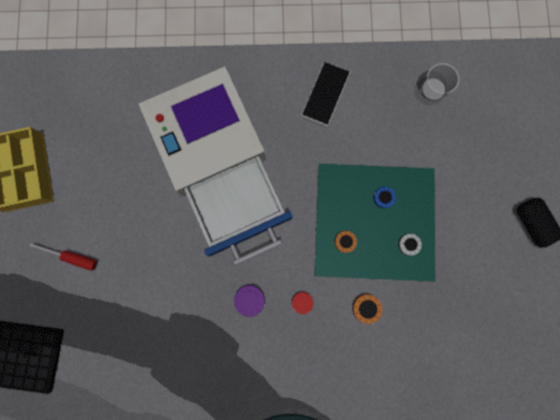

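View pics/scene1.png

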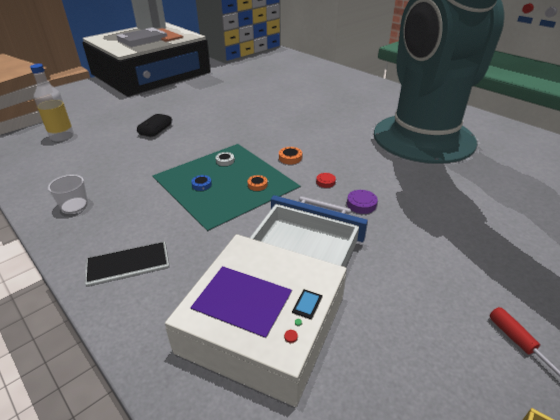

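The top view shows four watch-like things:
- The small orange watch on the mat at (346,241).
- A larger orange one off the mat at (367,309).
- Red at (303,303).
- Purple at (249,300).

The blue (385,197) and white (410,244) watches are neighbours. I choose (346,241), the smaller orange one on the mat. The drawer front runs from (207,250) to (291,215), with the handle from (235,260) to (279,240).

Run:
```python
from h import *
s=snapshot("top"); im=s["img"]; hsv=cv2.cvtColor(im,cv2.COLOR_RGB2HSV)
m=((hsv[...,0]>5)&(hsv[...,0]<20)&(hsv[...,1]>130)&(hsv[...,2]>80)).astype(np.uint8)
for u,v,z in((346,241,15),(367,309,12)):
    mm=np.zeros_like(m); mm[v-22:v+22,u-22:u+22]=m[v-22:v+22,u-22:u+22]
    c,_=cv2.findContours(mm,0,2); c=max(c,key=cv2.contourArea); (cc,rad)=cv2.minEnclosingCircle(c)
    print(cc,rad,toworld(s,cc,z).round(1),toworld(s,(cc[0]+rad,cc[1]),z).round(1))
# blue front
b=((hsv[...,0]>102)&(hsv[...,0]<118)&(hsv[...,1]>150)).astype(np.uint8)
b[:200]=0;b[:,:195]=0;b[:,300:]=0;b[265:]=0
c,_=cv2.findContours(b,0,2);c=max(c,key=cv2.contourArea);R=cv2.minAreaRect(c);P=cv2.boxPoints(R);print(P)
for p in P: print(p,toworld(s,p,62).round(1))
for p in((235,260),(279,240)): print(p,toworld(s,p,42).round(1))
a=cv2.resize(im[150:330,190:440],(0,0),fx=3.1,fy=3.1,interpolation=2)
cv2.imwrite("pics/c1.png",np.clip(a[:,:,::-1].astype(float)*1.5,0,255))
```

```text
(345.5, 241.0) 10.735555648803711 [ 488.3 -130.3   15. ] [ 487.8 -153.4   15. ]
(367.1413879394531, 308.3425598144531) 14.682672500610352 [ 345.3 -170.2   12. ] [ 344.6 -201.2   12. ]
[[204.4572  249.61443]
 [288.72946 211.21187]
 [291.54755 217.39604]
 [207.2753  255.7986 ]]
[204.4572  249.61443] [475.5 164.9  62. ]
[288.72946 211.21187] [550.2  -8.7  62. ]
[291.54755 217.39604] [537.2 -14.1  62. ]
[207.2753 255.7986] [462.9 159.2  62. ]
(235, 260) [453.2 105.2  42. ]
(279, 240) [492.5  12.8  42. ][ WARN:0@1.684] global loadsave.cpp:1063 imwrite_ Unsupported depth image for selected encoder is fallbacked to CV_8U.
```

View pics/c1.png

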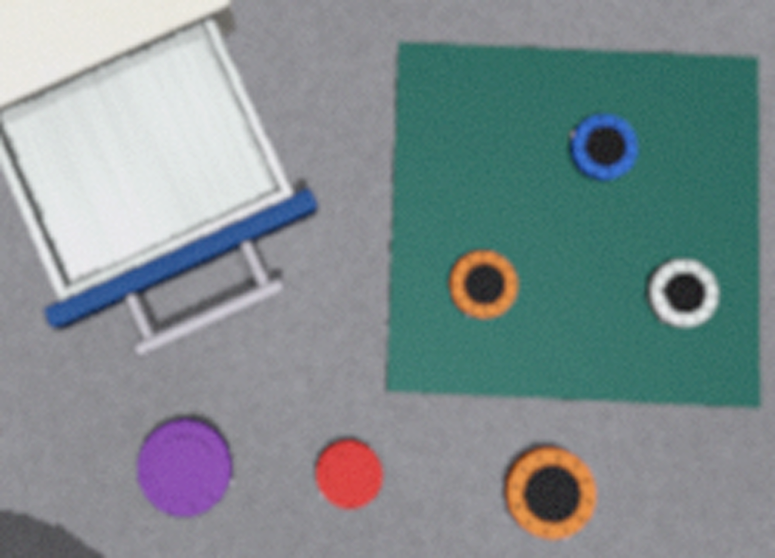

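The crop shows the small orange watch on the mat with a normal black glass. It is plainly smaller than the off-mat orange one (radius 10.7 px against 14.7 px), so it is the right one. The drawer axis is yaw ≈ 23.2° and the tray is at about (566,101).

```bash
cat >> h.py <<'E'
from scipy.spatial.transform import Rotation as Ro
def go(x,y,z,yawdeg):
    o=r.get_obs(); R=Ro.from_euler("xyz",o["tool_rot"]).as_matrix()
    d=R.T@(np.array([x,y,z])-o["tool_pos"]); yaw=np.degrees(np.arctan2(R[1,0],R[0,0]))
    t=(yaw-yawdeg+180)%360-180
    print("t",o["clock"],"pos",o["tool_pos"].round(1),"yaw",yaw.round(1),"-> tx,ty,tz",d.round(1),"twist",round(t,1),"q",o["qpos"].round(2),"w",o["width"],"gf",o["grasp_force"],"F",o["ft_force"].round(1))
E
python3 -c "
from h import *
go(365,224,210,90)"
```

```text
t 0.55 pos [240.9 576.7 248.3] yaw 157.3 -> tx,ty,tz [-250.4 -277.6   38.3] twist 67.3 q [-1.22  0.42 -0.01  1.61  0.    1.11 -0.05] w 0.997745074550929 gf 0.0 F [ 1.3 -0.6  0.2]
```

arm_command(
  deltas=[
    {"tx": -20, "ty": -22, "tz": 3, "twist": 6},
    {"tx": -50, "ty": -56, "tz": 8, "twist": 13},
    {"tx": -77, "ty": -86, "tz": 12, "twist": 20},
    {"tx": -104, "ty": -116, "tz": 16, "twist": 27},
    {"tx": -131, "ty": -146, "tz": 20, "twist": 34},
    {"tx": -158, "ty": -176, "tz": 24, "twist": 41},
    {"tx": -185, "ty": -206, "tz": 28, "twist": 48},
    {"tx": -210, "ty": -236, "tz": 32, "twist": 55},
    {"tx": -230, "ty": -258, "tz": 36, "twist": 62},
    {"tx": -249, "ty": -278, "tz": 40, "twist": 68},
  ],
)

```text
validation failed for argument at $.de...
```

```bash
python3 -c "
from h import *
go(470,-130,160,23.2)"
```

```text
t 0.55 pos [240.9 576.7 248.3] yaw 157.3 -> tx,ty,tz [-483.8 -563.7   88.3] twist 134.1 q [-1.22  0.42 -0.01  1.61  0.    1.11 -0.05] w 0.997745074550929 gf 0.0 F [ 1.3 -0.6  0.2]
```

arm_command(
  deltas=[
    {"fingers": 0, "tx": -20, "ty": -22, "tz": 3, "twist": 6},
    {"fingers": 0, "tx": -48, "ty": -52, "tz": 8, "twist": 13},
    {"fingers": 0, "tx": -75, "ty": -82, "tz": 12, "twist": 20},
    {"fingers": 0, "tx": -102, "ty": -112, "tz": 16, "twist": 27},
    {"fingers": 0, "tx": -129, "ty": -142, "tz": 20, "twist": 34},
    {"fingers": 0, "tx": -156, "ty": -172, "tz": 24, "twist": 41},
    {"fingers": 0, "tx": -183, "ty": -202, "tz": 28, "twist": 48},
    {"fingers": 0, "tx": -208, "ty": -230, "tz": 32, "twist": 55},
    {"fingers": 0, "tx": -230, "ty": -256, "tz": 36, "twist": 62},
    {"fingers": 0, "tx": -249, "ty": -278, "tz": 40, "twist": 68},
  ],
)

```text
clock: 1.38
tool_pos: [363.9, 221.9, 208.4]
tool_rot: [3.141, -0.0, 1.551]
ft_force: [-0.0, -0.2, -0.8]
width: 1.0
grasp_force: 0.0
```

```bash
python3 -c "
from h import *
go(470,-130,160,23.2)"
```

```text
t 1.3833 pos [363.9 221.9 208.4] yaw 88.9 -> tx,ty,tz [-349.8  112.9   48.2] twist 65.7 q [-0.94  0.11  0.34  2.13 -0.05  0.91 -0.59] w 1.000205767592846 gf 0.0 F [-0.  -0.2 -0.8]
```

arm_command(
  deltas=[
    {"fingers": 0, "tx": -30, "ty": 10, "tz": 4, "twist": 6},
    {"fingers": 0, "tx": -67, "ty": 22, "tz": 9, "twist": 13},
    {"fingers": 0, "tx": -104, "ty": 34, "tz": 14, "twist": 20},
    {"fingers": 0, "tx": -141, "ty": 46, "tz": 19, "twist": 27},
    {"fingers": 0, "tx": -178, "ty": 58, "tz": 24, "twist": 34},
    {"fingers": 0, "tx": -215, "ty": 70, "tz": 29, "twist": 41},
    {"fingers": 0, "tx": -252, "ty": 82, "tz": 34, "twist": 48},
    {"fingers": 0, "tx": -289, "ty": 94, "tz": 39, "twist": 55},
    {"fingers": 0, "tx": -325, "ty": 105, "tz": 44, "twist": 61},
    {"fingers": 0, "tx": -350, "ty": 113, "tz": 48, "twist": 66},
  ],
)

```text
clock: 2.22
tool_pos: [472.8, -130.5, 160.3]
tool_rot: [3.14, -0.0, 0.4]
ft_force: [-0.7, 0.8, 0.3]
width: 1.001
grasp_force: 0.0
```

```bash
cat > w.py <<'E'
from h import *
import sys
s=snapshot("wrist"); save(s,sys.argv[1]); im=s["img"]; hsv=cv2.cvtColor(im,cv2.COLOR_RGB2HSV)
m=((hsv[...,0]>5)&(hsv[...,0]<20)&(hsv[...,1]>130)&(hsv[...,2]>70)).astype(np.uint8)
C,_=cv2.findContours(m,0,2)
for c in C:
    if cv2.contourArea(c)<150: continue
    cc,rad=cv2.minEnclosingCircle(c); p=toworld(s,cc,15,True)
    W=np.array([toworld(s,q[0],17,True) for q in c])[:,:2].astype(np.float32); wc,wr=cv2.minEnclosingCircle(W)
    print(np.round(cc,1),round(rad,1),p.round(1),"outline",np.round(wc,1),round(wr,1))
go(488,-130,60,23.2)
E
python3 w.py w1.png
```

```text
[270.  322.3] 29.3 [ 348.3 -171.3   15. ] outline [ 349.2 -170.7] 34.5
[290.8 183.4] 27.2 [ 488.7 -133.4   15. ] outline [ 489.  -133.3] 23.5
t 2.2667 pos [ 473.3 -133.9  160. ] yaw 22.4 -> tx,ty,tz [ 15.1   1.7 100.1] twist -0.8 q [-0.39  0.36  0.72  2.04 -0.32  0.85 -0.67] w 0.9981833313515435 gf 0.0 F [-6.1 -2.9 -1.1]
```

View pics/w1.png

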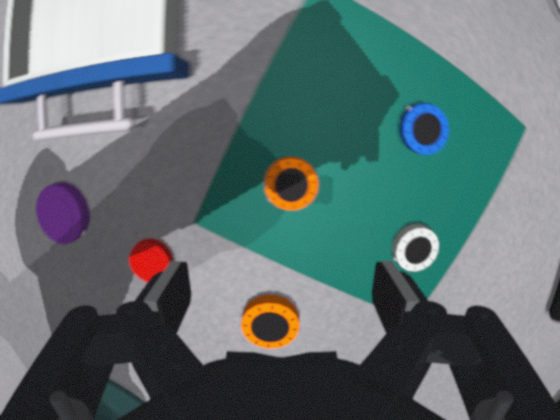

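The wrist view shows the target at (291,184) on the mat, the blue watch at (425,128) and white at (416,248). The large orange decoy is at (270,323), off the mat. I'll move in closer.

arm_command(
  deltas=[
    {"fingers": 0, "tx": 5, "ty": 0, "tz": 20, "twist": -1},
    {"fingers": 0, "tx": 10, "ty": 0, "tz": 45, "twist": -1},
    {"fingers": 0, "tx": 15, "ty": 0, "tz": 70, "twist": -1},
    {"fingers": 0, "tx": 15, "ty": 0, "tz": 80, "twist": -1},
    {"fingers": 0, "tx": 15, "ty": 0, "tz": 80, "twist": -1},
  ],
)

```text
clock: 2.68
tool_pos: [485.0, -121.1, 78.7]
tool_rot: [-3.14, 0.003, 0.425]
ft_force: [-0.5, 1.1, -0.1]
width: 1.0
grasp_force: 0.0
```

```bash
python3 w.py w2.png; python3 -c "
import cv2; a=cv2.imread('pics/w2.png'); cv2.imwrite('pics/w2c.png',cv2.resize(a[120:400,130:430],None,fx=2,fy=2))"
```

```text
[298.3 232.6] 36.8 [ 489.3 -131.3   15. ] outline [ 489.2 -131.4] 24.4
t 2.7333 pos [ 485.6 -121.5   80.1] yaw 24.3 -> tx,ty,tz [-1.2  8.8 20.1] twist 1.1 q [-0.31  0.51  0.61  2.06 -0.45  0.7  -0.56] w 1.0021682064650086 gf 0.0 F [-0.1 -0.9  0.4]
```

View pics/w2c.png

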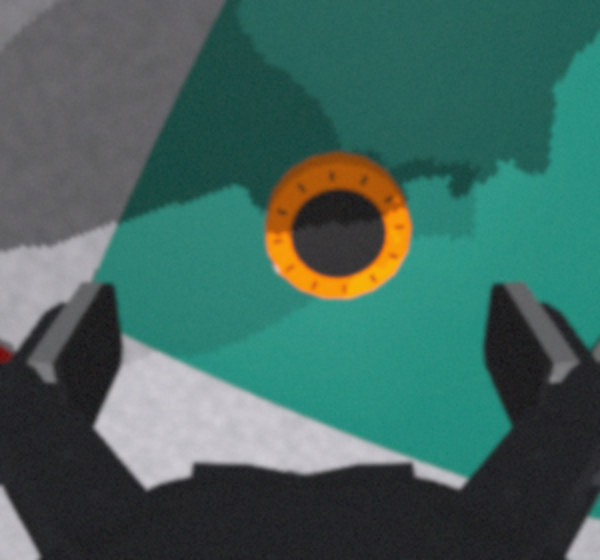

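The crop shows a pale nub, probably the crown, on the rim at lower left (276,270). I'll twist +30° to keep the pads off it and centre before descending.

arm_command(
  deltas=[
    {"fingers": 0.15, "tx": 0, "ty": 5, "tz": 10, "twist": 6},
    {"fingers": 0.2, "tx": -1, "ty": 10, "tz": 20, "twist": 12},
    {"fingers": 0.2, "tx": -1, "ty": 10, "tz": 30, "twist": 18},
    {"fingers": 0.2, "tx": -1, "ty": 10, "tz": 35, "twist": 24},
    {"fingers": 0.2, "tx": -1, "ty": 10, "tz": 35, "twist": 30},
    {"fingers": 0.2, "tx": -1, "ty": 10, "tz": 35, "twist": 30},
    {"fingers": 0.2, "tx": -1, "ty": 10, "tz": 35, "twist": 30},
  ],
)

```text
clock: 3.32
tool_pos: [489.9, -130.7, 46.5]
tool_rot: [3.141, -0.002, -0.095]
ft_force: [0.4, -0.6, -0.3]
width: 0.802
grasp_force: 0.0
```

```bash
python3 w.py w3.png;python3 -c "
from h import *
go(489,-131.3,20,-6)"
```

```text
[283.2 254.5] 43.1 [ 489.7 -132.1   15. ] outline [ 489.7 -132.1] 24.7
t 3.3667 pos [ 489.9 -130.7   46.4] yaw -5.4 -> tx,ty,tz [ -1.9  -0.5 -13.6] twist -28.6 q [-0.35  0.62  0.68  2.06 -0.63  0.67 -0.91] w 0.8022168401612333 gf 0.0 F [ 0.2 -0.1 -0.1]
t 3.3667 pos [ 489.9 -130.7   46.4] yaw -5.4 -> tx,ty,tz [-0.9  0.7 26.4] twist 0.6 q [-0.35  0.62  0.68  2.06 -0.63  0.67 -0.91] w 0.8022168401612333 gf 0.0 F [ 0.2 -0.1 -0.1]
```

View pics/w3.png

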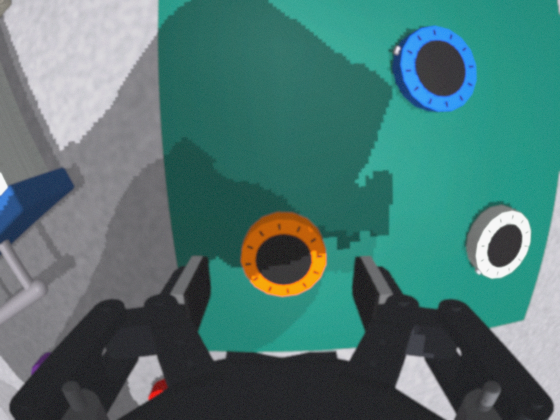

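```bash
python3 -c "
import cv2; a=cv2.imread('pics/w3.png'); cv2.imwrite('pics/w3c.png',cv2.resize(a[195:315,215:355],None,fx=5,fy=5,interpolation=2))"
```

```text
(no output)
```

View pics/w3c.png

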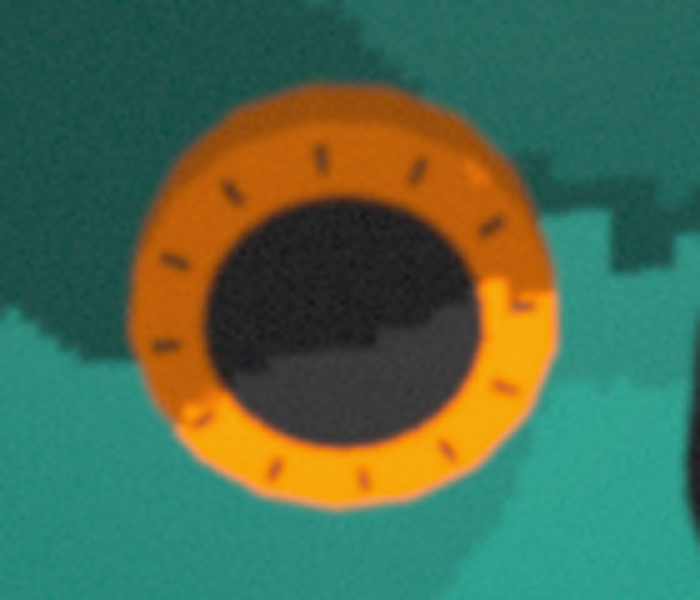

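No crown shows at the left or right of the rim, where the pads will close, so I descend and grip.

arm_command(
  deltas=[
    {"fingers": 0.2, "tx": -0.5, "ty": 1, "tz": 8, "twist": 0},
    {"fingers": 0.2, "tx": -0.5, "ty": 1, "tz": 16, "twist": 0},
    {"fingers": 0.2, "tx": -0.5, "ty": 1, "tz": 23, "twist": 0},
    {"fingers": 0.2, "tx": -0.5, "ty": 1, "tz": 26, "twist": 0},
    {"fingers": 0.2, "tx": -0.5, "ty": 1, "tz": 26, "twist": 0},
  ],
)

```text
clock: 3.78
tool_pos: [488.2, -131.8, 18.3]
tool_rot: [3.141, 0.002, -0.099]
ft_force: [-0.1, 0.1, -1.2]
width: 0.803
grasp_force: 0.0
```

arm_command(
  deltas=[
    {"fingers": 0.35, "tx": 0, "ty": 0, "tz": 0, "twist": 0},
    {"fingers": 0.45, "tx": 0, "ty": 0, "tz": 0, "twist": 0},
    {"fingers": 0.55, "tx": 0, "ty": 0, "tz": 0, "twist": 0},
    {"fingers": 0.7, "tx": 0, "ty": 0, "tz": 0, "twist": 0},
    {"fingers": 1, "tx": 0, "ty": 0, "tz": 0, "twist": 0},
    {"fingers": 1, "tx": 0, "ty": 0, "tz": 0, "twist": 0},
    {"fingers": 1, "tx": 0, "ty": 0, "tz": 0, "twist": 0},
    {"fingers": 1, "tx": 0, "ty": 0, "tz": 0, "twist": 0},
  ],
)

```text
clock: 4.45
tool_pos: [488.8, -131.8, 19.9]
tool_rot: [-3.141, -0.0, -0.099]
ft_force: [-3.7, 0.3, 10.5]
width: 0.513
grasp_force: 59.3
```

arm_command(
  deltas=[
    {"fingers": 1, "tx": 0, "ty": 0, "tz": -5, "twist": 0},
    {"fingers": 1, "tx": 0, "ty": 0, "tz": -15, "twist": 0},
    {"fingers": 1, "tx": 0, "ty": 0, "tz": -30, "twist": 0},
    {"fingers": 1, "tx": 0, "ty": 0, "tz": -50, "twist": 0},
    {"fingers": 1, "tx": 0, "ty": 0, "tz": -75, "twist": 0},
    {"fingers": 1, "tx": 0, "ty": 0, "tz": -100, "twist": 0},
    {"fingers": 1, "tx": 0, "ty": 0, "tz": -115, "twist": 0},
    {"fingers": 1, "tx": 0, "ty": 0, "tz": -120, "twist": 0},
    {"fingers": 1, "tx": 0, "ty": 0, "tz": -120, "twist": 0},
  ],
)

```text
clock: 5.2
tool_pos: [489.4, -131.5, 140.8]
tool_rot: [-3.141, -0.002, -0.099]
ft_force: [0.9, -0.1, -0.2]
width: 0.513
grasp_force: 61.0
```

```bash
python3 w.py w4.png;python3 -c "
from h import *
go(566,101,120,23.2)"
```

```text
[319.  331.5] 23.3 [ 359.  -155.9   15. ] outline [ 359.4 -155.4] 27.1
[281.2 276.7] 49.9 [ 424.5 -125.5   15. ] outline [ 424.3 -126.3] 47.4
t 5.25 pos [ 488.9 -131.4  139.7] yaw -5.7 -> tx,ty,tz [-1.1 -1.3 79.7] twist -28.9 q [-0.47  0.47  0.84  2.02 -0.47  0.85 -1.04] w 0.5099101521598931 gf 61.02118134498596 F [-0.   0.  -0.7]
t 5.25 pos [ 488.9 -131.4  139.7] yaw -5.7 -> tx,ty,tz [  53.8 -238.9   19.8] twist -28.9 q [-0.47  0.47  0.84  2.02 -0.47  0.85 -1.04] w 0.5099101521598931 gf 61.02118134498596 F [-0.   0.  -0.7]
```

View pics/w4.png

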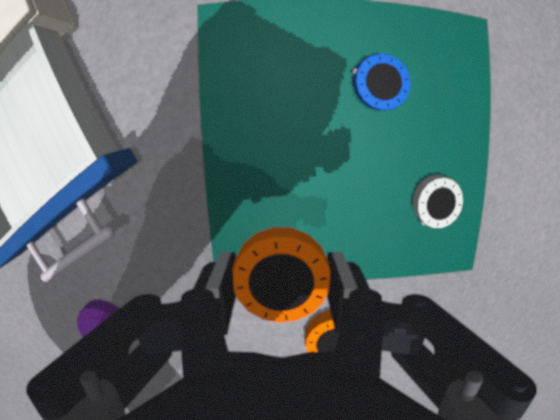

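The watch is held level, glass up, at (281,276). The large decoy shows behind it at (320,335). Now carry it over the drawer.

arm_command(
  deltas=[
    {"fingers": 1, "tx": 3, "ty": -15, "tz": 0, "twist": -2},
    {"fingers": 1, "tx": 9, "ty": -40, "tz": 0, "twist": -5},
    {"fingers": 1, "tx": 16, "ty": -70, "tz": 0, "twist": -9},
    {"fingers": 1, "tx": 23, "ty": -100, "tz": 0, "twist": -13},
    {"fingers": 1, "tx": 30, "ty": -132, "tz": 0, "twist": -17},
    {"fingers": 1, "tx": 37, "ty": -164, "tz": 0, "twist": -21},
    {"fingers": 1, "tx": 44, "ty": -194, "tz": 5, "twist": -25},
    {"fingers": 1, "tx": 50, "ty": -220, "tz": 10, "twist": -28},
    {"fingers": 1, "tx": 54, "ty": -237, "tz": 15, "twist": -29},
    {"fingers": 1, "tx": 54, "ty": -239, "tz": 20, "twist": -29},
  ],
)

```text
clock: 6.08
tool_pos: [566.3, 104.5, 117.8]
tool_rot: [-3.141, 0.001, 0.412]
ft_force: [-0.9, 1.0, -1.1]
width: 0.508
grasp_force: 61.1
```

```bash
python3 w.py w5.png;python3 -c "
from h import *
go(566,101,39,23.2)
s=snapshot('wrist')
hsv=cv2.cvtColor(s['img'],cv2.COLOR_RGB2HSV)
b=((hsv[...,0]>102)&(hsv[...,0]<118)&(hsv[...,1]>150)).astype(np.uint8)
C,_=cv2.findContours(b,0,2);c=max(C,key=cv2.contourArea);print(cv2.boundingRect(c))
"
```

```text
[280.9 276.4] 49.6 [517.8  83.2  15. ] outline [517.4  83.2] 43.1
t 6.1333 pos [565.5 102.5 117. ] yaw 23.4 -> tx,ty,tz [-163.4  182.6   57.4] twist 0.2 q [-0.72  0.57  0.64  1.86 -0.44  0.86 -1.02] w 0.5101490163757739 gf 61.09578251838684 F [-1.1 -1.1 -1.6]
t 6.1333 pos [565.5 102.5 117. ] yaw 23.4 -> tx,ty,tz [ 0.1  1.6 78. ] twist 0.2 q [-0.72  0.57  0.64  1.86 -0.44  0.86 -1.02] w 0.5101490163757739 gf 61.09578251838684 F [-1.1 -1.1 -1.6]
(229, 309, 107, 22)
```

View pics/w5.png

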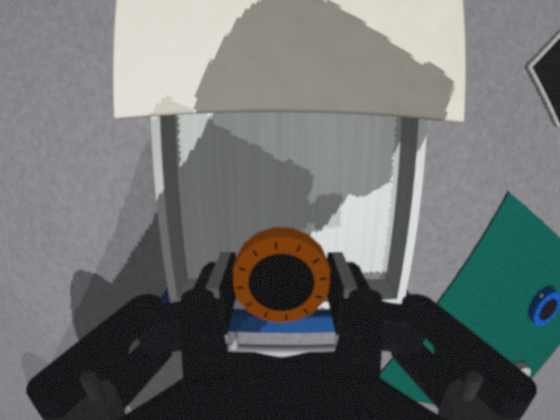

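The gripper is centred over the open drawer and square to it: unit edge at row 112, side walls at columns 170 and 405, blue front at row 320. Lowering.

arm_command(
  deltas=[
    {"fingers": 1, "tx": 0, "ty": 1, "tz": 12, "twist": 0},
    {"fingers": 1, "tx": 0, "ty": 1, "tz": 30, "twist": 0},
    {"fingers": 1, "tx": 0, "ty": 1, "tz": 48, "twist": 0},
    {"fingers": 1, "tx": 0, "ty": 1, "tz": 60, "twist": 0},
    {"fingers": 1, "tx": 0, "ty": 1, "tz": 68, "twist": 0},
    {"fingers": 1, "tx": 0, "ty": 1, "tz": 72, "twist": 0},
    {"fingers": 1, "tx": 0, "ty": 1, "tz": 74, "twist": 0},
    {"fingers": 1, "tx": 0, "ty": 1, "tz": 74, "twist": 0},
  ],
)

```text
clock: 6.85
tool_pos: [566.7, 99.6, 45.4]
tool_rot: [3.141, -0.0, 0.407]
ft_force: [0.8, 0.4, -0.4]
width: 0.513
grasp_force: 61.1
```

arm_command(
  deltas=[
    {"fingers": 1, "tx": 0, "ty": 0, "tz": 1, "twist": 0},
    {"fingers": 1, "tx": 0, "ty": 0, "tz": 2, "twist": 0},
    {"fingers": 1, "tx": 0, "ty": 0, "tz": 2, "twist": 0},
  ],
)

```text
clock: 7.1
tool_pos: [566.7, 100.0, 43.6]
tool_rot: [3.142, -0.001, 0.407]
ft_force: [-0.0, -0.0, -0.6]
width: 0.507
grasp_force: 61.1
```

arm_command(
  deltas=[
    {"fingers": 1, "tx": 0, "ty": 0, "tz": 1.5, "twist": 0},
    {"fingers": 1, "tx": 0, "ty": 0, "tz": 3, "twist": 0},
    {"fingers": 1, "tx": 0, "ty": 0, "tz": 4, "twist": 0},
    {"fingers": 1, "tx": 0, "ty": 0, "tz": 4, "twist": 0},
  ],
)

```text
clock: 7.43
tool_pos: [566.4, 99.9, 39.1]
tool_rot: [3.142, 0.0, 0.407]
ft_force: [0.9, -0.0, -0.9]
width: 0.51
grasp_force: 61.1
```

arm_command(
  deltas=[
    {"fingers": 1, "tx": 0, "ty": 0, "tz": 1, "twist": 0},
    {"fingers": 1, "tx": 0, "ty": 0, "tz": 1, "twist": 0},
  ],
)

```text
clock: 7.6
tool_pos: [567.2, 100.1, 38.9]
tool_rot: [-3.142, -0.001, 0.407]
ft_force: [1.0, 1.8, 8.9]
width: 0.509
grasp_force: 62.5
```

The wrist force rose to 8.9 N, so it is touching the floor. Release gradually.

arm_command(
  deltas=[
    {"fingers": 0.45, "tx": 0, "ty": 0, "tz": 0, "twist": 0},
    {"fingers": 0.4, "tx": 0, "ty": 0, "tz": 0, "twist": 0},
    {"fingers": 0.35, "tx": 0, "ty": 0, "tz": 0, "twist": 0},
    {"fingers": 0.25, "tx": 0, "ty": 0, "tz": 0, "twist": 0},
    {"fingers": 0.2, "tx": 0, "ty": 0, "tz": 0, "twist": 0},
    {"fingers": 0.2, "tx": 0, "ty": 0, "tz": 0, "twist": 0},
    {"fingers": 0.2, "tx": 0, "ty": 0, "tz": 0, "twist": 0},
  ],
)

```text
clock: 8.18
tool_pos: [566.5, 99.8, 38.3]
tool_rot: [3.141, 0.0, 0.407]
ft_force: [1.0, -0.3, -0.4]
width: 0.802
grasp_force: 0.0
```

arm_command(
  deltas=[
    {"fingers": 0.2, "tx": 0, "ty": 0, "tz": -10, "twist": 0},
    {"fingers": 0.2, "tx": 0, "ty": 0, "tz": -30, "twist": 0},
    {"fingers": 0.2, "tx": 0, "ty": 0, "tz": -60, "twist": 0},
    {"fingers": 0.2, "tx": 0, "ty": 0, "tz": -90, "twist": 0},
    {"fingers": 0.2, "tx": 0, "ty": 0, "tz": -115, "twist": 0},
    {"fingers": 0.2, "tx": 0, "ty": 0, "tz": -120, "twist": 0},
    {"fingers": 0.2, "tx": 0, "ty": 0, "tz": -120, "twist": 0},
  ],
)

```text
clock: 8.77
tool_pos: [567.4, 100.1, 160.5]
tool_rot: [-3.142, -0.003, 0.407]
ft_force: [-0.3, 0.1, -0.0]
width: 0.802
grasp_force: 0.0
```

Run:
```python
from h import *
s=snapshot("wrist"); a=s["img"]; t=snapshot("top")["img"][100:310,140:420]
cv2.imwrite("pics/w6.png",np.hstack([cv2.resize(a,(400,300)),cv2.resize(t,(400,300))])[:,:,::-1])
h=np.array([473,59.])
u=np.array([np.cos(np.radians(23.2)),np.sin(np.radians(23.2))])
p=h-60*u; print(p); go(*p,160,23.2)
```

```text
[417.85187964  35.36348542]
t 8.8667 pos [566.2 100.  158. ] yaw 23.3 -> tx,ty,tz [-161.9    0.6   -1.9] twist 0.1 q [-0.75  0.51  0.68  1.84 -0.4   0.93 -1.05] w 0.797499845692472 gf 0.0 F [-0.1 -0.7  1.2]
```

View pics/w6.png

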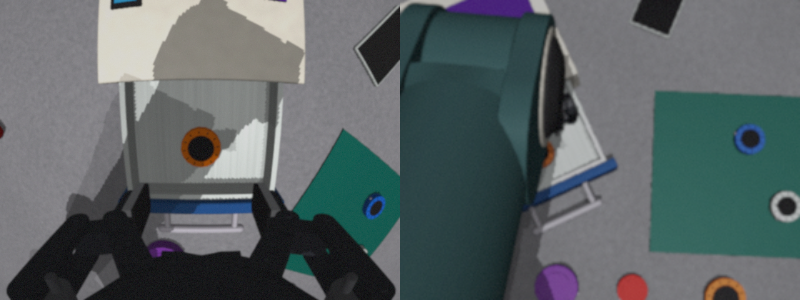

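The left half shows the watch flat, glass up, in the middle of the drawer, and the fingers are clear. Next: move back in front of the handle with the fingers closed, then descend.

arm_command(
  deltas=[
    {"fingers": 0.5, "tx": -15, "ty": 0, "tz": 0, "twist": 0},
    {"fingers": 1, "tx": -40, "ty": 0, "tz": 0, "twist": 0},
    {"fingers": 1, "tx": -70, "ty": 0, "tz": 0, "twist": 0},
    {"fingers": 1, "tx": -100, "ty": 0, "tz": 0, "twist": 0},
    {"fingers": 1, "tx": -130, "ty": 0, "tz": 0, "twist": 0},
    {"fingers": 1, "tx": -145, "ty": 0, "tz": 0, "twist": 0},
    {"fingers": 1, "tx": -148, "ty": 0, "tz": 0, "twist": 0},
    {"fingers": 1, "tx": -148, "ty": 0, "tz": 0, "twist": 0},
  ],
)

```text
clock: 9.53
tool_pos: [429.8, 41.2, 157.8]
tool_rot: [-3.141, 0.001, 0.407]
ft_force: [1.1, 0.5, 0.4]
width: -0.0
grasp_force: 0.0
```

Run:
```python
from h import *
s=snapshot("wrist"); a=s["img"]; t=snapshot("top")["img"][100:310,140:420]
cv2.imwrite("pics/w7.png",np.hstack([cv2.resize(a,(400,300)),cv2.resize(t,(400,300))])[:,:,::-1])
go(473,59,42,23.2)
for b in boxes_of("wrist","drawer_handle"): print(b,toworld(s,b["uv"],42,True))
```

```text
t 9.6333 pos [431.2  41.6 158.1] yaw 23.3 -> tx,ty,tz [ 45.3   0.5 116.1] twist 0.1 q [-0.85  0.26  0.77  2.18 -0.25  0.8  -1.08] w 0.0028113158698672694 gf 0.0 F [ 1.7  0.2 -0.2]
{'uv': [283.2, 68.0], 'conf': 0.56} [528.67822885  81.78911375  42.        ]
```

View pics/w7.png

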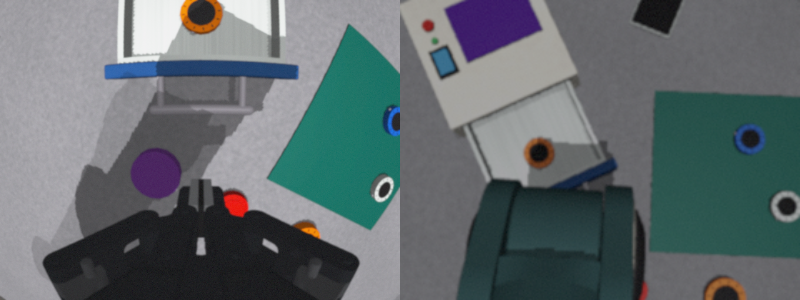

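The handle (row 108 in the left half) is ahead of the closed fingers. Purple, seen at (157,172), is about 70 mm from the TCP axis. Descend, then push slowly.

arm_command(
  deltas=[
    {"fingers": 1, "tx": 0, "ty": 0, "tz": 15, "twist": 0},
    {"fingers": 1, "tx": 0, "ty": 0, "tz": 40, "twist": 0},
    {"fingers": 1, "tx": 0, "ty": 0, "tz": 68, "twist": 0},
    {"fingers": 1, "tx": 0, "ty": 0, "tz": 95, "twist": 0},
    {"fingers": 1, "tx": 0, "ty": 0, "tz": 112, "twist": 0},
    {"fingers": 1, "tx": 0, "ty": 0, "tz": 117, "twist": 0},
    {"fingers": 1, "tx": 0, "ty": 0, "tz": 117, "twist": 0},
  ],
)

```text
clock: 10.27
tool_pos: [430.4, 40.9, 40.2]
tool_rot: [3.141, 0.003, 0.407]
ft_force: [1.2, 0.4, 0.4]
width: 0.001
grasp_force: 0.0
```

arm_command(
  deltas=[
    {"fingers": 1, "tx": 6, "ty": 0, "tz": 0, "twist": 0},
    {"fingers": 1, "tx": 12, "ty": 0, "tz": 0, "twist": 0},
    {"fingers": 1, "tx": 18, "ty": 0, "tz": 0, "twist": 0},
    {"fingers": 1, "tx": 22, "ty": 0, "tz": 0, "twist": 0},
    {"fingers": 1, "tx": 26, "ty": 0, "tz": 0, "twist": 0},
    {"fingers": 1, "tx": 30, "ty": 0, "tz": 0, "twist": 0},
    {"fingers": 1, "tx": 34, "ty": 0, "tz": 0, "twist": 0},
    {"fingers": 1, "tx": 38, "ty": 0, "tz": 0, "twist": 0},
    {"fingers": 1, "tx": 42, "ty": 0, "tz": 0, "twist": 0},
    {"fingers": 1, "tx": 46, "ty": 0, "tz": 0, "twist": 0},
  ],
)

```text
clock: 11.1
tool_pos: [473.2, 59.6, 41.3]
tool_rot: [3.142, 0.0, 0.407]
ft_force: [-1.2, -0.8, 1.6]
width: -0.001
grasp_force: 0.8
```

arm_command(
  deltas=[
    {"fingers": 1, "tx": 5, "ty": 0, "tz": 0, "twist": 0},
    {"fingers": 1, "tx": 10, "ty": 0, "tz": 0, "twist": 0},
    {"fingers": 1, "tx": 15, "ty": 0, "tz": 0, "twist": 0},
    {"fingers": 1, "tx": 20, "ty": 0, "tz": 0, "twist": 0},
    {"fingers": 1, "tx": 25, "ty": 0, "tz": 0, "twist": 0},
    {"fingers": 1, "tx": 30, "ty": 0, "tz": 0, "twist": 0},
    {"fingers": 1, "tx": 35, "ty": 0, "tz": 0, "twist": 0},
    {"fingers": 1, "tx": 40, "ty": 0, "tz": 0, "twist": 0},
    {"fingers": 1, "tx": 45, "ty": 0, "tz": 0, "twist": 0},
    {"fingers": 1, "tx": 50, "ty": 0, "tz": 0, "twist": 0},
  ],
)

```text
clock: 11.93
tool_pos: [519.2, 79.4, 41.3]
tool_rot: [3.141, 0.0, 0.407]
ft_force: [-1.7, -1.2, 0.4]
width: -0.001
grasp_force: 0.9
```

arm_command(
  deltas=[
    {"fingers": 1, "tx": 5, "ty": 0, "tz": 0, "twist": 0},
    {"fingers": 1, "tx": 10, "ty": 0, "tz": 0, "twist": 0},
    {"fingers": 1, "tx": 15, "ty": 0, "tz": 0, "twist": 0},
    {"fingers": 1, "tx": 20, "ty": 0, "tz": 0, "twist": 0},
    {"fingers": 1, "tx": 25, "ty": 0, "tz": 0, "twist": 0},
    {"fingers": 1, "tx": 30, "ty": 0, "tz": 0, "twist": 0},
    {"fingers": 1, "tx": 34, "ty": 0, "tz": 0, "twist": 0},
    {"fingers": 1, "tx": 37, "ty": 0, "tz": 0, "twist": 0},
    {"fingers": 1, "tx": 39, "ty": 0, "tz": 0, "twist": 0},
    {"fingers": 1, "tx": 41, "ty": 0, "tz": 0, "twist": 0},
  ],
)

```text
clock: 12.77
tool_pos: [556.5, 95.5, 41.3]
tool_rot: [3.142, 0.0, 0.407]
ft_force: [-2.2, -1.1, 1.4]
width: -0.001
grasp_force: 0.8
```

arm_command(
  deltas=[
    {"fingers": 1, "tx": 2, "ty": 0, "tz": 0, "twist": 0},
    {"fingers": 1, "tx": 4, "ty": 0, "tz": 0, "twist": 0},
    {"fingers": 1, "tx": 6, "ty": 0, "tz": 0, "twist": 0},
  ],
)

```text
clock: 13.02
tool_pos: [562.1, 97.9, 41.3]
tool_rot: [3.142, 0.0, 0.407]
ft_force: [-1.5, -0.4, 0.3]
width: 0.001
grasp_force: 0.8
```

arm_command(
  deltas=[
    {"fingers": 1, "tx": 2, "ty": 0, "tz": 0, "twist": 0},
    {"fingers": 1, "tx": 4, "ty": 0, "tz": 0, "twist": 0},
  ],
)

```text
clock: 13.18
tool_pos: [565.8, 99.6, 41.3]
tool_rot: [3.142, 0.0, 0.407]
ft_force: [-1.1, -0.5, 0.5]
width: 0.0
grasp_force: 0.8
```

arm_command(
  deltas=[
    {"fingers": 1, "tx": 2, "ty": 0, "tz": 0, "twist": 0},
    {"fingers": 1, "tx": 4, "ty": 0, "tz": 0, "twist": 0},
  ],
)

```text
clock: 13.35
tool_pos: [569.5, 101.1, 41.3]
tool_rot: [3.141, 0.0, 0.407]
ft_force: [-1.6, -1.6, 1.1]
width: -0.004
grasp_force: 0.8
```

arm_command(
  deltas=[
    {"fingers": 1, "tx": 2, "ty": 0, "tz": 0, "twist": 0},
    {"fingers": 1, "tx": 3, "ty": 0, "tz": 0, "twist": 0},
  ],
)

```text
clock: 13.52
tool_pos: [572.3, 102.4, 41.3]
tool_rot: [3.141, -0.0, 0.407]
ft_force: [-1.7, -1.9, 1.3]
width: 0.001
grasp_force: 0.8
```

arm_command(
  deltas=[
    {"fingers": 1, "tx": 2, "ty": 0, "tz": 0, "twist": 0},
  ],
)

```text
clock: 13.6
tool_pos: [573.9, 103.0, 41.3]
tool_rot: [3.142, 0.0, 0.407]
ft_force: [-1.3, -0.9, 0.3]
width: 0.004
grasp_force: 0.8
```

arm_command(
  deltas=[
    {"fingers": 1, "tx": 2, "ty": 0, "tz": 0, "twist": 0},
    {"fingers": 1, "tx": 3, "ty": 0, "tz": 0, "twist": 0},
  ],
)

```text
clock: 13.77
tool_pos: [575.5, 103.7, 41.0]
tool_rot: [-3.141, 0.003, 0.407]
ft_force: [-15.8, -5.8, 13.4]
width: 0.002
grasp_force: 8.8
```

arm_command(
  deltas=[
    {"fingers": 1, "tx": 2, "ty": 0, "tz": 0, "twist": 0},
  ],
)

```text
clock: 13.85
tool_pos: [575.8, 103.8, 40.8]
tool_rot: [-3.14, 0.006, 0.406]
ft_force: [-33.4, -12.1, 27.2]
width: -0.001
grasp_force: 18.1
```

arm_command(
  deltas=[
    {"fingers": 1, "tx": 2, "ty": 0, "tz": 0, "twist": 0},
  ],
)

```text
clock: 13.93
tool_pos: [576.0, 103.8, 40.7]
tool_rot: [-3.139, 0.01, 0.406]
ft_force: [-48.3, -14.8, 40.1]
width: 0.002
grasp_force: 25.5
```

The force rises with no further travel, so the drawer is against its stop (the push is about 128 mm of travel). Back off, then lift.

arm_command(
  deltas=[
    {"fingers": 1, "tx": -4, "ty": 0, "tz": 0, "twist": 0},
    {"fingers": 1, "tx": -12, "ty": 0, "tz": 0, "twist": 0},
    {"fingers": 1, "tx": -25, "ty": 0, "tz": 0, "twist": 0},
    {"fingers": 1, "tx": -45, "ty": 0, "tz": 0, "twist": 0},
    {"fingers": 1, "tx": -70, "ty": 0, "tz": -10, "twist": 0},
    {"fingers": 1, "tx": -95, "ty": 0, "tz": -40, "twist": 0},
    {"fingers": 1, "tx": -115, "ty": 0, "tz": -70, "twist": 0},
    {"fingers": 1, "tx": -130, "ty": 0, "tz": -90, "twist": 0},
    {"fingers": 1, "tx": -135, "ty": 0, "tz": -95, "twist": 0},
    {"fingers": 1, "tx": -135, "ty": 0, "tz": -95, "twist": 0},
  ],
)

```text
clock: 14.77
tool_pos: [456.3, 52.6, 137.6]
tool_rot: [-3.141, -0.003, 0.407]
ft_force: [-0.1, 0.0, -1.5]
width: 0.001
grasp_force: 0.0
```

Run:
```python
from h import *
s=snapshot("wrist"); a=s["img"]; t=snapshot("top")["img"][50:260,120:400]
cv2.imwrite("pics/w8.png",np.hstack([cv2.resize(a,(400,300)),cv2.resize(t,(400,300))])[:,:,::-1])
go(473,59,42,23.2)
```

```text
t 14.8667 pos [456.7  53.  136.1] yaw 23.4 -> tx,ty,tz [17.2  1.  94.1] twist 0.2 q [-0.81  0.35  0.74  2.13 -0.34  0.77 -1.02] w -0.0029003072556332897 gf 0.0 F [-0.7  1.7  0.1]
```

View pics/w8.png

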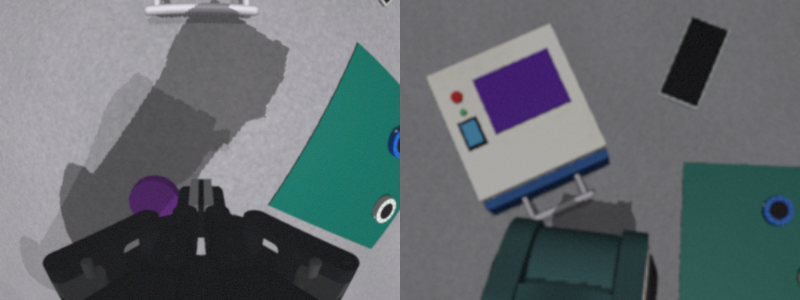

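The right half shows the blue front flush against the white unit, so the drawer is shut. The arm is clear of everything.

```bash
python3 -c "
from h import *
print(job.job_done())"
```

```text
the job is handed in; nothing more can be done
None
```

The orange watch was set down flat, glass up, in the drawer, the drawer was pushed shut against its stop, and the job was handed in; no verdict came back.

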